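Lean a busbar plate on the soldering stand and set its toe bar

TASK

Take the busbar plate out of the rack and lean it on the soldering stand, centred and flat against the sloped rest with its lower edge down on the base between the rest and the toe bar, and let go of it. Then turn the stand's thumbscrew clockwise until it seats at its stop, back it off a quarter turn, and finish while still gripping the thumbscrew there; the plate must stay leaning on the rest, and the other things on the bench must be left alone.

Things in the scene. Friction and masses are not known exactly. Their poses are not given: they have to be found in the camera images.
- plate_center (a point): Centre of the busbar plate: loose stiff glass-fibre plate, pale grey-green, three metal strips on each (like) face; 120 mm wide, 140 tall, 10 thick, 0.25 to 0.39 kg. Axes: x across the thickness, y along the width, z up its height. It starts upright in the rack, lower edge 10 mm above the bench. Grip it across its thickness by the top edge.
- rack: Black rack fixed on the bench, 115 x 150 mm, origin at the centre of its underside, three slots along its own y, yaw within 0.4 rad of 0. The plate stands in the middle slot, 13 mm wide, floor 10 mm and walls 45 mm above the bench: lift the plate at least 40 mm to clear them. The plate's faces look along the rack's x.
- stand: Soldering stand fixed on the bench: grey base 240 (own x) x 180 (own y) x 12 mm, origin at the centre of its underside, z up, yaw within 0.35 rad of 0. Its x points away from the robot, from the sloped rest past the toe bar to the thumbscrew. A plate lying flat on the rest, foot on the base, has its centre at x -74, y 0, z 80 mm here and its height axis leans 0.35 rad to -x.
- rest_foot (a point): Middle of the line where the front face of the aluminium rest meets the base top: x -55, y 0, z 12 mm of the stand, same axes. The rest is a fixed flat panel 100 mm wide (along y), 80 mm up its slope, 8 mm thick; its front face looks to +x and up, leaning back to -x by 0.35 rad (20 degrees) from vertical. The plate laid on it reaches 60 mm beyond its upper edge.
- toe_bar (a joint): Travel (m) of the steel toe bar towards the rest: 6 mm per rad of the thumbscrew, which drives it. Bar 100 mm long along the stand's y, 14 thick, top 15 mm above the base. Its face towards the rest is at stand x = -23.9 mm minus this value; at the screw's stop it is 2.5 mm clear of the foot of a plate lying flat on the rest. It pushes in a plate whose foot stands too far out.
- thumbscrew_grip (a point): On the thumbscrew's upright axis, 71 mm above the bench, stand x 60, y 0. Black wing 42 mm long along this point's x, 14 thick (y), 32 tall (7 above this point), on a disc 44 mm across, top 48 mm above the bench, over a flange 68 mm across. Grip the wing from above across its thickness, turn about the vertical; a half turn looks the same. It does not rise or sink.
- thumbscrew (a joint): Angle of the thumbscrew, rad, growing clockwise seen from above. Hard stop (seated) at 3.2; seated counts from 3.12. It starts 1.6 to 2.8 rad short of the stop. At 0 the wing lies along the stand's x, at the stop almost so again. Friction 0.06 N m: it stays where it is left.
- pack: Bystander: battery pack, a silver and black block 90 x 120 x 100 mm, origin at the centre of its underside.
- flux: Bystander: small white jar, 44 mm across, 85 mm tall, origin at the centre of its underside.
- tape: Bystander: roll of clear tape lying flat, 84 mm across, 22 mm high, origin at the centre of its underside.
- driver: Bystander: screwdriver with a black handle lying on the bench, 200 mm long, 26 mm high, origin under its middle.
Things that resemble listed ones, but are neither listed nor needed, are in the scene too. What is shaped like the part that bears plate_center but blue or orange is not meant.

How it is judged:
By the outcome, as a careful person would: the job done as asked, in the order asked, and still so for the second after the job is handed in, while the arm keeps its last pose, push and grip.
It also fails if it takes over 58 s, if anything falls off the work surface, if the arm or the gripper's body presses on something with over 40 N, if the wrist force passes 120 N, or if a joint passes its speed limit or range.

ROBOT

A 6-joint arm with a two-finger parallel gripper is mounted at the origin on the work surface. World frame = base frame: x ahead of the robot, y to its left, z up, the work surface at z = 0. Lengths are in m, angles in degrees, forces in N, time in s.
With the tool pointing down it reaches from about 0.375 to 0.75 m from the base axis. Payload 9 kg.
Tool frame: the origin (TCP) lies where the fingers leave the gripper's body, on its centre line; the fingertips stand 73 mm ahead of it and the grasp point (between the pads) lies 54 mm ahead of it (robot.tip_reach is the distance from the TCP to the fingertips, in m); z points along the fingers, y is the line along which they close (so a half turn about z gives the same grasp; the last joint's range is limited). The gripper opens to 85 mm and grips with 20 to 120 N. Pads are 22 mm wide; open, the fingers measure 114 mm over their backs; the gripper's body (76 mm by 85 mm) begins 54 mm behind the grasp point. The pads swing forward as they close: fully open they stand 13 mm farther back than shut.
Start: joints at [58.287, 5.964, 5.575, 89.605, 0, 77.527], TCP at [0.198, 0.567, 0.304] pointing down, gripper open.
Joint ranges: [-171.21, 171.21], [-48.23, 106.86], [-62.78, 66.21], [-105.2, 120.99], [-86.42, 89.51], [-180, 180]. Speed limits (degrees/s): [127.2, 127.2, 147.25, 180, 180, 180].

INTERFACE

Orientations are given as [roll, pitch, yaw] about the fixed x, y, z axes, in that order (R = Rz(yaw) Ry(pitch) Rx(roll)).
In Python, from plant import robot gives the robot as it stands. Calls block until the motion is done:
- robot.move_pose(position, orientation): joint-space move of the TCP to a pose.
- robot.line_to(position, vel=0.15, rotation=None, guard=None): straight line of the TCP; rotation=None keeps the orientation; vel is the mean speed in m/s. With guard (N) it stops when the force on the tool has changed by that much, and returns True; else False.
- robot.goto_joints(angles): joint-space move.
- robot.set_gripper(opening): finger opening in m; the grip force is fixed at half the most; returns when the fingers have stopped.
- robot.pause(seconds).
- robot.ik(position, orientation): joint angles nearest the present ones, or None.
- robot.observe(): the state.
- robot.grab_frame(name): name is "scene" or "top" or "wrist"; returns the picture (400x640x3 uint8, blue, green, red); there is no depth.
- robot.get_calibration(name): a dict with "vertical_fov" (degrees; the focal length in pixels is half the picture's height over the tangent of half this angle, whatever the lens; pixels are square), "cx", "cy" (the principal point, pixels), "rvec" (rotation vector, rad) and "tvec" (3), from world to camera coordinates, as OpenCV has them. Camera axes: x right, y down, z forward; pixel columns grow to the right and rows downward; lengths in m; the calibration is good to about 2 mm. The wrist camera is an equidistant fisheye: a pixel r from the principal point sees the ray r / f radians off the axis. A picture is of the moment at which its call begins: read the wrist's pose just before it. get_calibration takes no time and is no camera call; for the wrist camera it gives the pose at the moment of the call.
A pose or a line that the arm cannot do raises robot.IKError and nothing moves.
- robot.job_done(): hands the job in; it is judged then, once.
The state is a dict: "time": time; "q": joint angles; "qvel": joint speeds; "joint_torque": joint torques, N m; "tool_pos": TCP position; "tcp_rot": TCP orientation; "ft_force": force on the tool from outside, world axes, zero at the start; "torque": the same for the moment, N m; "gripper_width": finger opening in m; "gripper_force": force on a finger pad.
Only numpy, scipy, OpenCV 4.12 (cv2) and the standard library are available. Lean on these libraries where they do the work, as an engineer would, in place of code of your own. Each camera call takes 0.05 s, during which the arm holds its last target. There are 200 camera calls.

## Working session

There is one attempt and no reset: what is moved stays moved. The work goes in short steps, each a Python script; the robot and the scene stay as the last script left them, time stands still between calls to the robot, and variables do not carry over. Pictures are saved under pics/ and viewed, at most 13 in all, crops included, and the job is handed in when it is done.

```bash
mkdir -p pics; ls
python3 - <<'E'
from plant import robot
import cv2
for n in("scene","top"):
    cv2.imwrite(f"pics/{n}0.png",robot.grab_frame(n)); print(n,robot.get_calibration(n))
cv2.imwrite("pics/wrist0.png",robot.grab_frame("wrist"));print(robot.get_calibration("wrist"))
o=robot.observe();print(o)
E
```

```text
pics
scene {'vertical_fov': 49.17860872022392, 'cx': 317.4949114235862, 'cy': 193.9487511831809, 'rvec': array([ 1.35915154,  2.0056912 , -1.0528168 ]), 'tvec': array([ 0.1915467 , -0.2120574 ,  1.82906009])}
top {'vertical_fov': 56.756028429545765, 'cx': 323.21500060963973, 'cy': 197.86020487688717, 'rvec': array([ 2.11230625, -2.09487611,  0.24265348]), 'tvec': array([0.01231178, 0.52574914, 1.0102506 ])}
{'vertical_fov': 65.70646984690485, 'cx': 319.60016423469835, 'cy': 205.85850398229098, 'rvec': array([-2.37845475, -1.68749515, -0.22279312]), 'tvec': array([-0.59923233, -0.03312392,  0.37799036])}
{'time': 0.15, 'q': array([5.82883803e+01, 5.99094705e+00, 5.53672744e+00, 8.96044091e+01,
       1.54613912e-03, 7.75248420e+01]), 'qvel': array([ 0.05884866, -0.08250996,  0.02967006,  0.06691615, -0.00724409,
       -0.09760019]), 'joint_torque': array([ 2.49243640e-03, -5.57356203e+01,  5.04006779e+01,  1.26766707e-02,
       -3.37616866e-04,  3.76581897e-05]), 'tool_pos': array([0.19758602, 0.56634041, 0.30329355]), 'tcp_rot': array([-1.79943090e+02, -1.41743908e-02,  1.60763530e+02]), 'ft_force': array([-0.47480243, -0.31299115,  0.93779081]), 'torque': array([ 0.05361496,  0.00802963, -0.03201866]), 'gripper_force': 0.0, 'gripper_width': 0.08514458702829285}
```

View pics/scene0.png

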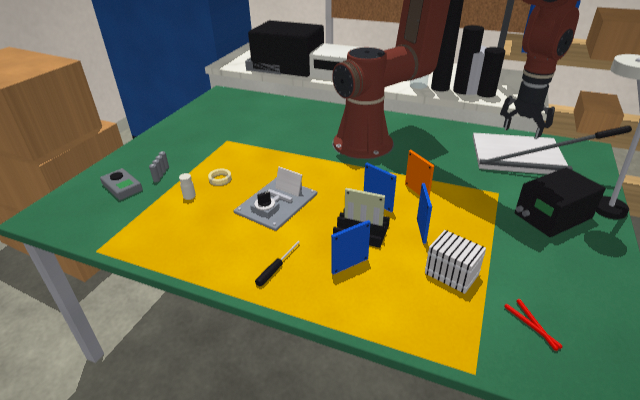

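View pics/top0.png

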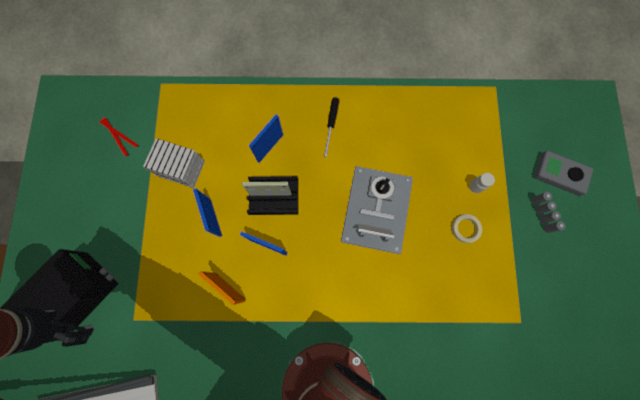

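Top view: the pale grey-green plate stands in the black rack at (268,187). The stand is at (378,210), with its thumbscrew at (382,187) and its rest at (375,233). Plate look-alikes are blue at (266,138), (207,212) and (263,243), and orange at (222,287). Only the pale one in the rack fits, so I'll confirm it in an enlarged crop.

Run:
```python
import cv2
t=cv2.imread("pics/top0.png");s=cv2.imread("pics/scene0.png")
cv2.imwrite("pics/topc.png",cv2.resize(t[155:260,230:425],None,fx=4,fy=4,interpolation=cv2.INTER_CUBIC))
cv2.imwrite("pics/scc.png",cv2.resize(s[155:255,225:405],None,fx=4.4,fy=4.4,interpolation=cv2.INTER_CUBIC))
```

```text
(no output)
```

View pics/topc.png

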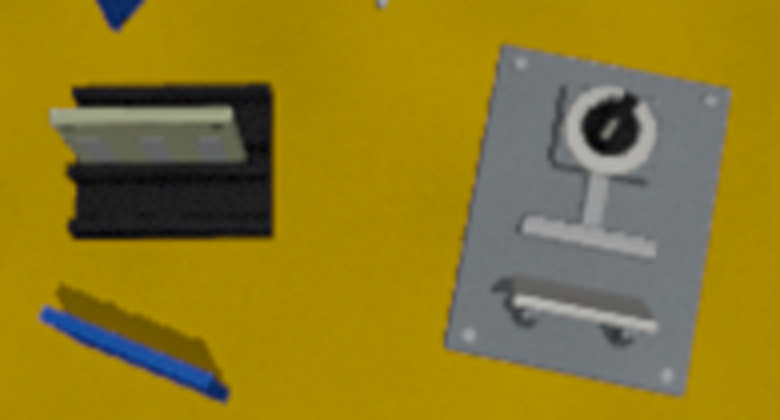

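View pics/scc.png

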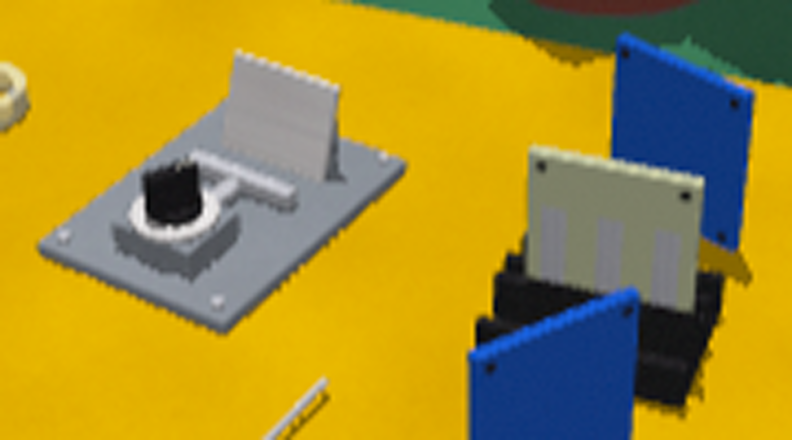

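Confirmed: the pale plate in the rack has its top edge at (52–235, 114) in the top crop and (531,150)–(703,180) in the scene crop. The stand's corners and rest are clear in both views. Next I'll fit the poses from both views together.

```bash
cat > h.py <<'E'
import numpy as np, cv2
from scipy.optimize import least_squares
from scipy.spatial.transform import Rotation as R
from plant import robot
def proj(c,P):
    P=np.atleast_2d(P); f=200/np.tan(np.radians(c["vertical_fov"]/2))
    p=R.from_rotvec(np.ravel(c["rvec"])).apply(P)+np.ravel(c["tvec"])
    if c.get("fish"):
        r=np.hypot(p[:,0],p[:,1]); k=f*np.arctan2(r,p[:,2])/np.maximum(r,1e-9)
    else: k=f/p[:,2]
    return np.c_[c["cx"]+k*p[:,0],c["cy"]+k*p[:,1]]
def place(v,M):  # v=x,y,z,yaw
    return R.from_euler("z",v[3]).apply(np.atleast_2d(M))+v[:3]
def fit(obs,x0):  # obs: list of (calib, model pts, pixels)
    f=lambda v:np.concatenate([(proj(c,place(v,M))-np.array(p)).ravel() for c,M,p in obs])
    s=least_squares(f,x0,x_scale=[.01,.01,.01,.05],loss="soft_l1"); return s.x,np.round(s.fun,1)
def cal(n):
    c=robot.get_calibration(n); c["fish"]=n=="wrist"; return c
E
python3 - <<'E'
from h import *
t,s=cal("top"),cal("scene")
T=lambda L:(np.array(L)+.5)/4-.5+[230,155]
S=lambda L:(np.array(L)+.5)/4.4-.5+[225,155]
a=.12;b=.09;z=.012
rt=[-.0824,.0,.0872]
print(fit([(t,[[a,b,z],[a,-b,z],[-a,-b,z],[-a,b,z],[-.086,.05,.086],[-.086,-.05,.086]],T([(503,44),(730,90),(685,393),(447,347),(515,300),(657,327)])),
 (s,[[a,-b,z],[a,b,z],[-a,b,z],[-.0824,-.05,.0872],[-.0824,.05,.0872]],S([(40,243),(224,322),(405,160),(236,54),(338,90)]))],[.55,-.1,0,-.2]))
print(fit([(t,[[0,.06,.15],[0,-.06,.15]],T([(53,114),(234,113)])),(s,[[0,.06,.15],[0,-.06,.15]],S([(704,180),(529,150)]))],[.55,.15,0,0]))
# rack underside outline
a=.0575;b=.075
print(fit([(t,[[a,-b,.045],[-a,-b,.045],[-a,b,.045],[a,b,.045]],T([(271,85),(272,238),(70,236),(73,88)]))],[.55,.15,0,0]))
print(fit([(t,[[.06,0,.048]],T([(611,130)]))],[.55,-.15,0,0])[0])
E
```

```text
(array([ 5.05962552e-01, -1.47736105e-01,  2.97488116e-04, -1.92323450e-01]), array([ 0.1, -0.5,  1.2, -0.8,  0.5,  0.9, -0.5,  0.1,  0.4, -0.3,  0.7,
        0.2, -0.3,  0.3,  0.8,  0.9,  1.8,  0.2,  0.3, -0.2,  0.6, -0.2]))
(array([0.54393955, 0.16988013, 0.00140906, 0.02641153]), array([ 0.3,  0.2,  0.3, -0.3,  0.3,  0.4,  0.4, -0.5]))
(array([ 0.54195364,  0.16841008, -0.02173143,  0.01973706]), array([ 0.3,  0.2, -0.1, -0.7, -0.4,  0.4,  0.2, -0. ]))
[ 0.50553264 -0.15852368 -0.01249495 -0.01388374]
```

```bash
cat >> h.py <<'E'
def toolrot(Rp,s):  # plate/wing rotation -> tool euler; tool y = s*plate x, tool z = -plate z
    C=np.array([[0,s,0],[s,0,0],[0,0,-1]],float)
    return (Rp*R.from_matrix(C)).as_euler("xyz",degrees=True)
ST=np.array([.506,-.1477,0]); SY=-.1923
PL=np.array([.544,.1699]); PY=.0245
def stand(p): return R.from_euler("z",SY).apply(p)+ST
RS=R.from_euler("z",SY)*R.from_euler("y",-.35)   # leaning plate
H=np.array([-np.sin(.35),0,np.cos(.35)])
E
python3 - <<'E'
from h import *
for s in(1,-1):
    e=toolrot(R.from_euler("z",PY),s); e2=toolrot(RS,s)
    print(s,e,robot.ik([*PL,.30],e),robot.ik([*PL,.187],e))
    for up in(0,.15): print(e2,robot.ik(stand(np.array([-.074,0,.080])+(.106)*H)+[0,0,up],e2))
    for a in np.radians([0,60,120,-60]):
        e3=toolrot(R.from_euler("z",SY-a+np.pi/2),s); print(np.degrees(a),robot.ik(stand([.06,0,.071+.054]),e3))
E
```

```text
1 [180.          0.         91.4037466] [ 4.20022201  0.64301088 -0.34288433 89.01410479  0.         92.79647541] [  4.20022201   1.36117724 -11.36697952  77.27184323   0.
  92.79647541]
[ 1.59946477e+02 -1.27222187e-14  7.89820216e+01] None
[ 1.59946477e+02 -1.27222187e-14  7.89820216e+01] None
0.0 [-2.84934499e+01  6.35264625e+00 -1.27256524e+01  7.09217014e+01
 -2.54444375e-14 -1.74754715e+01]
59.99999999999999 [-28.49344989   6.35264625 -12.72565237  70.92170138   0.
  42.52452851]
119.99999999999999 [-28.49344989   6.35264625 -12.72565237  70.92170138   0.
 102.52452851]
-59.99999999999999 [-28.49344989   6.35264625 -12.72565237  70.92170138   0.
 -77.47547149]
-1 [180.          0.        -88.5962534] [  4.20022201   0.64301088  -0.34288433  89.01410479   0.
 -87.20352459] [  4.20022201   1.36117724 -11.36697952  77.27184323   0.
 -87.20352459]
[-1.59946477e+02  1.27222187e-14 -1.01017978e+02] None
[-1.59946477e+02  1.27222187e-14 -1.01017978e+02] None
0.0 [-28.49344989   6.35264625 -12.72565237  70.92170138   0.
 162.52452851]
59.99999999999999 [ -28.49344989    6.35264625  -12.72565237   70.92170138    0.
 -137.47547149]
119.99999999999999 [-28.49344989   6.35264625 -12.72565237  70.92170138   0.
 -77.47547149]
-59.99999999999999 [-28.49344989   6.35264625 -12.72565237  70.92170138   0.
 102.52452851]
```

Run:
```python
from h import *
s=1
C=R.from_matrix(np.array([[0,s,0],[s,0,0],[0,0,-1]],float))
def pose(phi,gam,depth,dx=0,up=0):
    h=np.array([-np.sin(phi),0,np.cos(phi)]);n=np.array([np.cos(phi),0,np.sin(phi)])
    g=np.array([-.055+dx,0,.012+up])+.005*n+(.14-depth)*h
    Rp=R.from_euler("z",SY)*R.from_euler("y",-phi)*R.from_euler("x",gam)
    return stand(g)+Rp.apply([0,0,.054]),(Rp*C).as_euler("xyz",degrees=True)
for d in(.012,.02):
  for up in(0,.1,.15):
    for gam in np.radians([0,15,25,35,45,60,-30]):
      ok=[p for p in np.arange(-.1,.36,.05) if robot.ik(*pose(p,gam,d,.004,up)) is not None]
      print(d,up,round(np.degrees(gam)),np.round(max(ok),2) if ok else None)
```

```text
0.012 0 0 0.25
0.012 0 15 0.35
0.012 0 25 0.35
0.012 0 35 0.35
0.012 0 45 0.35
0.012 0 60 0.35
0.012 0 -30 0.3
0.012 0.1 0 0.3
0.012 0.1 15 0.35
0.012 0.1 25 0.35
0.012 0.1 35 0.35
0.012 0.1 45 0.35
0.012 0.1 60 0.35
0.012 0.1 -30 0.3
0.012 0.15 0 0.3
0.012 0.15 15 0.35
0.012 0.15 25 0.35
0.012 0.15 35 0.35
0.012 0.15 45 0.35
0.012 0.15 60 None
0.012 0.15 -30 0.3
0.02 0 0 0.3
0.02 0 15 0.35
0.02 0 25 0.35
0.02 0 35 0.35
0.02 0 45 0.35
0.02 0 60 0.35
0.02 0 -30 0.3
0.02 0.1 0 0.3
0.02 0.1 15 0.35
0.02 0.1 25 0.35
0.02 0.1 35 0.35
0.02 0.1 45 0.35
0.02 0.1 60 0.35
0.02 0.1 -30 0.3
0.02 0.15 0 0.3
0.02 0.15 15 0.35
0.02 0.15 25 0.35
0.02 0.15 35 0.35
0.02 0.15 45 0.35
0.02 0.15 60 None
0.02 0.15 -30 0.3
```

```bash
cat >> h.py <<'E'
C1=R.from_matrix(np.array([[0,1,0],[1,0,0],[0,0,-1]],float))
GAM=np.radians(20); DEP=.018
def rackpose(up=0,off=0,gam=GAM):
    Rp=R.from_euler("z",PY)*R.from_euler("x",gam)
    return np.array([*PL,.15-DEP+up])+Rp.apply([0,0,.054+off]),(Rp*C1).as_euler("xyz",degrees=True)
def leanpose(phi,dx=0,up=0,dy=0,gam=GAM):
    h=np.array([-np.sin(phi),0,np.cos(phi)]);n=np.array([np.cos(phi),0,np.sin(phi)])
    g=np.array([-.055+dx,dy,.012+up])+.005*n+(.14-DEP)*h
    Rp=R.from_euler("z",SY)*R.from_euler("y",-phi)*R.from_euler("x",gam)
    return stand(g)+Rp.apply([0,0,.054]),(Rp*C1).as_euler("xyz",degrees=True)
E
python3 - <<'E'
from h import *
print(robot.ik(*rackpose(.17)),robot.ik(*rackpose()),robot.ik(*leanpose(.35,.004)))
robot.move_pose(*rackpose(.08,.06))
robot.set_gripper(.05)
c=cal("wrist");im=robot.grab_frame("wrist")
cv2.imwrite("pics/w1raw.png",im)
cam=-R.from_rotvec(np.ravel(c["rvec"])).inv().apply(np.ravel(c["tvec"]));print(cam,robot.observe()["tool_pos"],robot.observe()["time"])
P=place([*PL,0,PY],[[.005,.06,.15],[.005,-.06,.15],[-.005,.06,.15],[-.005,-.06,.15]])
p=proj(c,P);print(p)
for q in p: cv2.circle(im,tuple(int(v) for v in np.round(q)),3,(0,0,255),1)
cv2.imwrite("pics/w1.png",im)
np.save("w1.npy",c,allow_pickle=True)
E
```

```text
[-6.03513615 -0.85896143  2.18982164 95.74671896 19.82458073 82.08957121] [ -6.03513615  -0.30804497 -14.96997031  78.03601055  19.82458073
  82.08957121] [-54.14988777 -36.16286876 -46.09449429  79.98290789  28.02744787
  43.31805706]
[0.54382111 0.16938374 0.40666683] [0.54494173 0.13103377 0.31913145] 2.6
[[325.65450219 160.01128029]
 [325.84446107 302.23560847]
 [313.86840656 160.01920538]
 [313.89907141 302.24647028]]
```

View pics/w1.png

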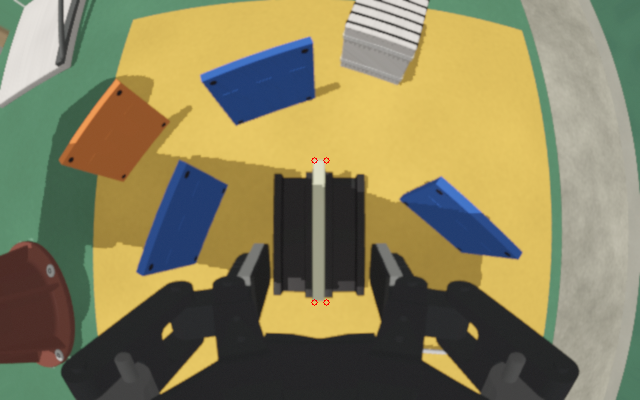

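The overlay falls on the plate's ends, (319,162) and (319,302), within about 1 px. The estimate is good enough to grip and lift.

Run:
```python
from h import *
p,e=rackpose()
print(robot.line_to(p,vel=.08,guard=15))
robot.set_gripper(0.0)
o=robot.observe();print(o["gripper_width"],o["gripper_force"],o["tool_pos"]-p,o["ft_force"])
robot.line_to(rackpose(.06)[0],vel=.06);robot.line_to(rackpose(.17)[0],vel=.15)
o=robot.observe();print(o["gripper_width"],o["gripper_force"],o["ft_force"],o["torque"],o["time"])
for a in((.2,.01,.15),(.35,.005,.15),(.35,.005,.05),(.35,.005,.0)): print(robot.ik(*leanpose(*a)))
c=cal("wrist");np.save("w2.npy",c,allow_pickle=True);cv2.imwrite("pics/w2.png",robot.grab_frame("wrist"))
```

```text
False
0.009034730028972211 59.335817098617554 [ 6.31955318e-05 -3.37936199e-05  2.18843227e-04] [-0.1709896  -0.05866699  1.92703107]
0.009672963560354917 58.555723428726196 [-0.04233817  0.29656285 -3.19940143] [-0.54995554 -0.04922631 -0.01606677] 6.95
[-48.11927098 -21.94007049 -18.9446496   96.56298395  22.66858928
  50.1562861 ]
[-54.03867526 -34.74967876 -29.56613543  95.03887603  28.02722453
  43.44404474]
[-54.03867526 -36.46848711 -41.09610812  85.22771169  28.02722453
  43.44404474]
[-54.03867526 -35.9738329  -45.97369571  79.85546989  28.02722453
  43.44404474]
```

View pics/w2.png

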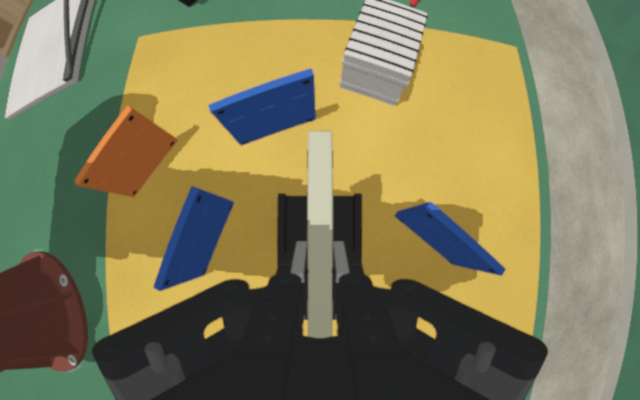

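Plate held, width 9.7 mm; in the picture its top edge runs from (319,131) to (319,338). Next I'll carry it over the stand and check it there.

Run:
```python
from h import *
c=np.load("w2.npy",allow_pickle=True).item()
print(proj(c,place([*PL,.17,PY],[[0.005,.06,.15],[-.005,.06,.15],[0.005,-.06,.15],[-.005,-.06,.15]])))
robot.move_pose(*leanpose(.2,.012,.15))
p,e=leanpose(.35,.005,.15);robot.line_to(p,rotation=e,vel=.1)
p,e=leanpose(.35,.005,.03);robot.line_to(p,vel=.12)
print(robot.observe()["time"],robot.observe()["tool_pos"]-p)
t,s=cal("top"),cal("scene")
it,is_=robot.grab_frame("top"),robot.grab_frame("scene");cv2.imwrite("pics/t3.png",it);cv2.imwrite("pics/s3.png",is_)
h=np.array([-np.sin(.35),0,np.cos(.35)]);n=np.array([np.cos(.35),0,np.sin(.35)])
P=stand(np.array([[-.05,y,.042]+.01*n*1+k*h for y in(.06,-.06) for k in(0,.14)]))
for im,cc in((it,t),(is_,s)):
    for q in proj(cc,P): print(q.round(1))
a=cv2.resize(it[150:260,320:430],None,fx=4,fy=4,interpolation=cv2.INTER_CUBIC)
b=cv2.resize(is_[130:240,225:325],None,fx=4,fy=4,interpolation=cv2.INTER_CUBIC)
cv2.imwrite("pics/c3.png",np.hstack([a[:440,:400],b]))
```

```text
[[332.84014672 131.11592767]
 [308.00341094 131.14108098]
 [332.31982486 414.28985076]
 [309.02762993 414.32653621]]
9.85 [ 0.00025147 -0.00027585  0.00081253]
[356.8 215.4]
[358.2 224.5]
[397.7 223.6]
[405.2 233.9]
[297.9 192. ]
[304.5 151.9]
[269.9 181.6]
[275.4 142.6]
```

View pics/c3.png

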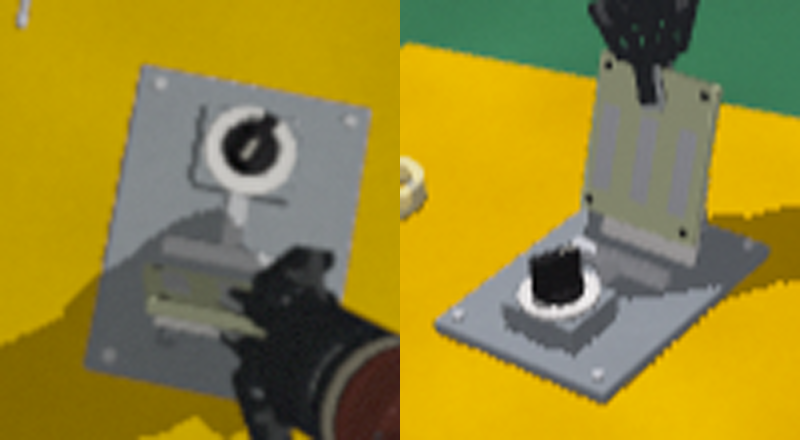

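The plate hangs over the slot as predicted: in the scene crop its lower corners are at (585,208) and (695,265) and its top corners at (603,50) and (720,85), all close to the model. Now I'll lower it, press it back and release.

Run:
```python
from h import *
o0=robot.observe()
p,e=leanpose(.35,.005,.0)
g=robot.line_to(p-[0,0,.006],vel=.03,guard=6)
o=robot.observe();print(g,(o["tool_pos"]-p).round(4),(o["ft_force"]-o0["ft_force"]).round(1))
z=o["tool_pos"]
d=R.from_euler("z",SY).apply([-.009,0,0])
g=robot.line_to(z+d+[0,0,.0005],vel=.02,guard=7)
o=robot.observe();print(g,R.from_euler("z",-SY).apply(o["tool_pos"]-p).round(4),(o["ft_force"]-o0["ft_force"]).round(1),o["time"])
robot.set_gripper(.03)
o=robot.observe();print(o["gripper_width"],o["ft_force"])
cv2.imwrite("pics/s4.png",robot.grab_frame("scene"))
np.save("ret.npy",[0])
```

```text
True [-0.0001  0.0001  0.0001] [-3.6  0.7  9.5]
True [-0.0012  0.0001 -0.    ] [-1.4  0.5  8. ] 11.1
0.029800653055528127 [ 0.59580605 -0.31021137  0.07179438]
```

```bash
cat >> h.py <<'E'
def pushpose(tipx,tipz,t=.4,y=0,s=1):
    zt=np.array([-np.sin(t),0,-np.cos(t)]); yt=np.array([0,s,0.]); M=np.c_[np.cross(yt,zt),yt,zt]
    return stand(np.array([tipx,y,tipz])-.073*zt),(R.from_euler("z",SY)*R.from_matrix(M)).as_euler("xyz",degrees=True)
E
python3 - <<'E'
from h import *
o=robot.observe();p=o["tool_pos"]
zt=R.from_euler("xyz",o["tcp_rot"],degrees=True).apply([0,0,1])
robot.line_to(p-.07*zt+[0,0,.02],vel=.12)
it,is_=robot.grab_frame("top"),robot.grab_frame("scene");cv2.imwrite("pics/t5.png",it);cv2.imwrite("pics/s5.png",is_)
c=cal("wrist");cv2.imwrite("pics/w5.png",robot.grab_frame("wrist"));np.save("w5.npy",c,allow_pickle=True)
for s in(1,-1):
    print(pushpose(0,.045,s=s)[1])
    for a in((.0,.2),(.0,.045),(-.05,.045)): print(robot.ik(*pushpose(*a,s=s)))
b=cv2.resize(is_[130:240,225:325],None,fx=4,fy=4,interpolation=cv2.INTER_CUBIC)
cv2.imwrite("pics/c5.png",np.hstack([cv2.resize(it[175:255,340:420],(440,440),interpolation=cv2.INTER_CUBIC)[:, :400],b]))
print(robot.observe()["time"])
E
```

```text
[-180.          -22.91831181  168.9820216 ]
[-26.9020011   22.99058487  18.43088279 107.56941461  -6.11822225
 -14.68651042]
[-26.9020011   26.59770885   6.70641556  92.2378234   -6.11822225
 -14.68651042]
[-28.24846686  18.16333763  -3.75335169  90.07308464  -6.62393255
 -15.94215881]
[180.          22.91831181 -11.0179784 ]
[-26.9020011   22.99058487  18.43088279 107.56941461  -6.11822225
 165.31348958]
[-26.9020011   26.59770885   6.70641556  92.2378234   -6.11822225
 165.31348958]
[-28.24846686  18.16333763  -3.75335169  90.07308464  -6.62393255
 164.05784119]
12.5167
```

View pics/c5.png

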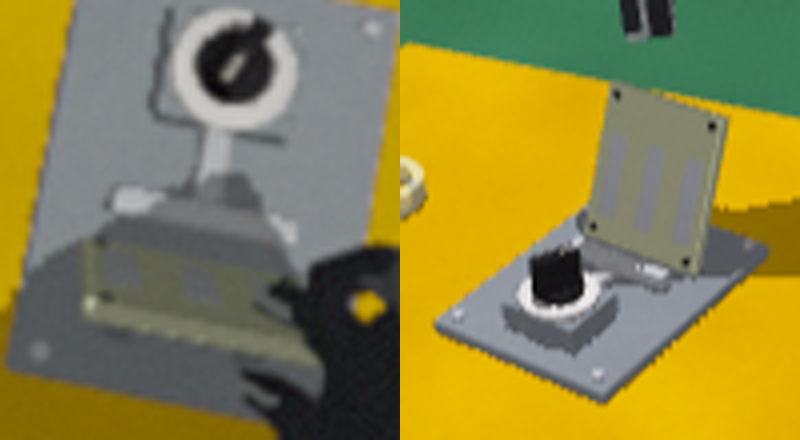

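The plate leans on the rest, top corners at (612,85) and (727,118) in the scene crop, and I see nothing amiss. The foot may stand a few millimetres out, so I'll press it in low down with closed fingertips.

Run:
```python
from h import *
o=robot.observe();robot.line_to(o["tool_pos"]+[0,0,.06],vel=.2)
robot.set_gripper(0)
robot.move_pose(*pushpose(-.005,.20,s=1))
robot.line_to(pushpose(-.02,.040)[0],vel=.15,guard=12)
o0=robot.observe()
p=pushpose(-.06,.040)[0]
g=robot.line_to(p,vel=.02,guard=6)
o=robot.observe();Ri=R.from_euler("z",-SY)
print(g,Ri.apply(o["tool_pos"]-p).round(4),Ri.apply(o["ft_force"]-o0["ft_force"]).round(1),o["time"])
q=o["tool_pos"]
g=robot.line_to(q+Ri.inv().apply([-.006,0,0]),vel=.015,guard=9)
o=robot.observe();print(g,Ri.apply(o["tool_pos"]-p).round(4),Ri.apply(o["ft_force"]-o0["ft_force"]).round(1),o["time"])
robot.line_to(pushpose(-.02,.040)[0],vel=.05)
robot.line_to(pushpose(-.0,.16)[0],vel=.2)
c=cal("wrist");im=robot.grab_frame("wrist");cv2.imwrite("pics/w6.png",im);np.save("w6.npy",c,allow_pickle=True)
print(robot.observe()["time"])
h=np.array([-np.sin(.35),0,np.cos(.35)])
P=[[-.0456,y,.0154]+k*h for y in(.06,-.06) for k in(0,.14)]+[[.06+a*np.cos(t),a*np.sin(t),.048] for a in(.022,) for t in np.arange(0,6.2,.785)]
for v in proj(c,stand(np.array(P))): cv2.circle(im,tuple(int(x) for x in np.round(v)),2,(0,0,255),1)
cv2.imwrite("pics/w6a.png",im)
```

```text
True [ 0.0121 -0.0001 -0.    ] [3.4 0.6 2.4] 17.2083
True [ 0.0108 -0.0002  0.    ] [4.8 0.2 2.9] 17.5083
19.0583
```

View pics/w6a.png

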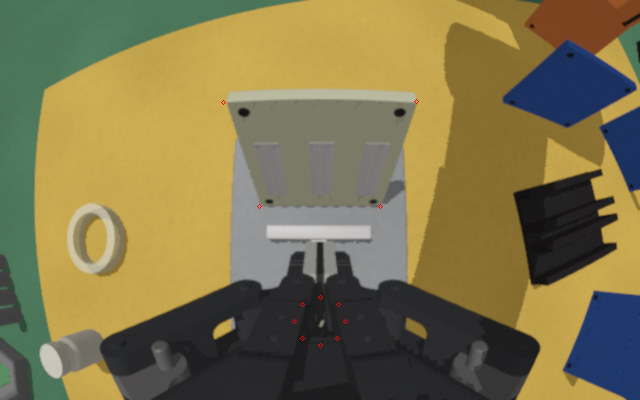

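The plate leans on the rest: lower edge at row 206 from (263) to (380), toe bar at (266–371, 232). That agrees with the flat-lying model (red) within 2–3 mm. I'll push once more, a little firmer, to be sure the foot is in, then look at the wing from above.

Run:
```python
from h import *
Ri=R.from_euler("z",-SY)
robot.line_to(pushpose(-.025,.040)[0],vel=.2)
o0=robot.observe();tip0=pushpose(0,.040)[0]
robot.line_to(pushpose(-.044,.040)[0],vel=.06)
for G in (7,16):
    g=robot.line_to(pushpose(-.056,.040)[0],vel=.02,guard=G)
    o=robot.observe();print(g,Ri.apply(o["tool_pos"]-tip0).round(4),Ri.apply(o["ft_force"]-o0["ft_force"]).round(1),o["time"])
robot.line_to(pushpose(-.03,.040)[0],vel=.1)
# probe higher: lean check
robot.line_to(pushpose(-.035,.075)[0],vel=.15); o0=robot.observe()
g=robot.line_to(pushpose(-.07,.075)[0],vel=.03,guard=5)
o=robot.observe();print(g,Ri.apply(o["tool_pos"]-pushpose(0,.075)[0]).round(4),Ri.apply(o["ft_force"]-o0["ft_force"]).round(1))
robot.line_to(pushpose(-.03,.085)[0],vel=.1)
robot.line_to(pushpose(0.0,.17)[0],vel=.2)
# vertical look over the screw
e=toolrot(R.from_euler("z",SY+np.pi/2),1)
robot.move_pose(stand([.0,0,.28]),e)
robot.set_gripper(.06)
c=cal("wrist");im=robot.grab_frame("wrist");np.save("w7.npy",c,allow_pickle=True);cv2.imwrite("pics/w7.png",im)
q=proj(c,stand([.06,0,.078]))[0];print(q,robot.observe()["time"],robot.observe()["q"])
x,y=q.round().astype(int);x0=max(x-50,0);y0=max(y-45,0);print(x0,y0)
a=cv2.resize(im[y0:y0+90,x0:x0+100],None,fx=4,fy=4,interpolation=cv2.INTER_CUBIC)
cv2.imwrite("pics/c7.png",np.hstack([a[:360],cv2.resize(im,(576,360))[:, 100:480]]))
```

```text
True [-0.0492 -0.0001 -0.0001] [ 3.9 -0.2  1.9] 20.6917
True [-0.0496 -0.0002  0.0002] [ 3.5 -0.2  1.9] 20.9417
True [-0.0624 -0.     -0.    ] [4.  1.1 2.5]
[319.87916777 258.7887167 ] 25.0083 [-3.05023253e+01 -6.99767690e+00 -9.80336734e+00  8.71963064e+01
 -2.02462163e-05 -1.94880147e+01]
270 214
```

View pics/c7.png

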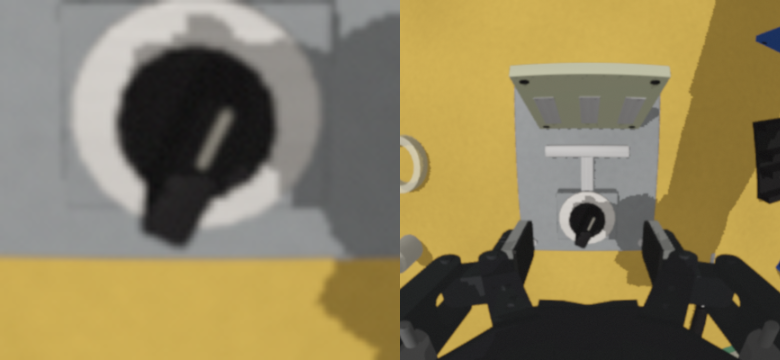

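The two probes give a slope of 12.8/35 = 0.366 = tan 0.35, so the plate lies flat with its foot in. The black wing runs from about (230,110) to (170,238) in the left crop, about 26° clockwise of stand x. Now I'll check the axis and grip it.

Run:
```python
from h import *
c=np.load("w7.npy",allow_pickle=True).item();t=cal("top")
pw=(np.array([197,122])+.5)/4-.5+[270,214]; pt=(np.array([611,130])+.5)/4-.5+[230,155]
print(pw,proj(c,stand([.06,0,.048])),proj(t,stand([.06,0,.048])),pt)
r=least_squares(lambda v:np.r_[proj(c,v)[0]-pw,proj(t,v)[0]-pt],stand([.06,0,.048])).x
print("disc",r,stand([.06,0,.048]))
for a in(20,26,32):
  d=np.radians(a);W=np.array([[.06+k*np.cos(d),-k*np.sin(d),.078] for k in(.021,-.021)]);print(a,((proj(c,stand(W))-[270,214])*4).round())
```

```text
[318.875 244.125] [[319.87521572 246.77408298]] [[382.99764791 186.26270264]] [382.375 187.125]
disc [ 0.56599912 -0.16034646  0.03704278] [ 0.56489404 -0.15916702  0.048     ]
20 [[170. 251.]
 [230. 103.]]
26 [[162. 248.]
 [239. 106.]]
32 [[154. 244.]
 [247. 111.]]
```

```bash
cat >> h.py <<'E'
AX=np.array([.5653,-.1597])
E
python3 - <<'E'
from h import *
a=np.radians(24)
e=toolrot(R.from_euler("z",SY-a+np.pi/2),1)
robot.move_pose([*AX,.19],e)
o0=robot.observe()
print(robot.line_to([*AX,.127],vel=.08,guard=10))
robot.set_gripper(0)
o=robot.observe();print(o["gripper_width"],o["gripper_force"],o["q"].round(2),o["ft_force"]-o0["ft_force"],o["torque"]-o0["torque"],o["time"])
q=o["q"].copy();j=q[5]
for d in (30,):
    q[5]=j+d;robot.goto_joints(q)
    o=robot.observe();print(d,o["q"][5]-j,o["gripper_width"],(o["ft_force"]-o0["ft_force"]).round(1),(o["torque"]-o0["torque"]).round(3),o["time"])
cv2.imwrite("pics/s8.png",robot.grab_frame("scene"))
E
```

```text
False
0.012829447949304046 60.109931230545044 [-28.55   6.33 -12.47  71.18  -0.09   6.5 ] [-4.25789223 -2.23080407  4.58898475] [-0.60436238  0.75037112  0.0015245 ] 26.9417
30 29.814723176353475 0.01281217168420445 [-3.6 -2.5 -0.4] [-0.592  0.532 -0.094] 27.5083
```

Run:
```python
from h import *
q=robot.observe()["q"].copy()
q[5]=90;robot.goto_joints(q); q[5]=150;robot.goto_joints(q)
o=robot.observe();t0=o["torque"][2];print(o["q"][5],o["torque"].round(3),o["ft_force"].round(1),o["gripper_width"],o["time"])
for j in range(153,178,3):
    q[5]=j;robot.goto_joints(q);robot.pause(.05)
    o=robot.observe();print(j,o["q"].round(2)[5],o["torque"].round(3),o["ft_force"].round(1),round(o["time"],2))
    if abs(o["torque"][2])>.6: break
```

```text
149.90026231391062 [ 0.027  1.826 -0.006] [-8.6  0.8  5.8] 0.012622203672483106 29.4333
153 152.9 [ 0.034  1.819 -0.099] [-8.   0.8  7. ] 29.73
156 155.9 [ 0.045  1.834 -0.034] [-9.   0.6  6.7] 30.03
159 158.9 [ 0.128  1.895 -0.068] [-9.   1.7  5.4] 30.33
162 161.9 [ 0.181  1.869 -0.095] [-8.5  1.8  5.9] 30.63
165 164.9 [ 0.158  1.894 -0.037] [-8.7  1.4  6.1] 30.93
168 167.8 [0.082 1.907 1.264] [-8.9  0.8  6.7] 31.23
```

The stop shows at j6 ≈ 167°, where the torque jumps to 1.26 N m. I'll back off 90° and check.

Run:
```python
from h import *
q=robot.observe()["q"].copy()
q[5]=120;robot.goto_joints(q); q[5]=76.8;robot.goto_joints(q);robot.pause(.3)
o=robot.observe();print(o["q"][5],o["torque"].round(3),o["ft_force"].round(1),o["gripper_width"],o["gripper_force"],o["time"])
w=robot.grab_frame("wrist");s=robot.grab_frame("scene")
b=cv2.resize(s[110:240,225:325],(308,400),interpolation=cv2.INTER_CUBIC)
cv2.imwrite("pics/c9.png",np.hstack([w[:,90:560],b]))
```

```text
76.83997980605264 [-1.32  -0.234  0.086] [ 0.3 -6.3 -2.8] 0.01287667978752913 59.17069673538208 33.1
```

View pics/c9.png

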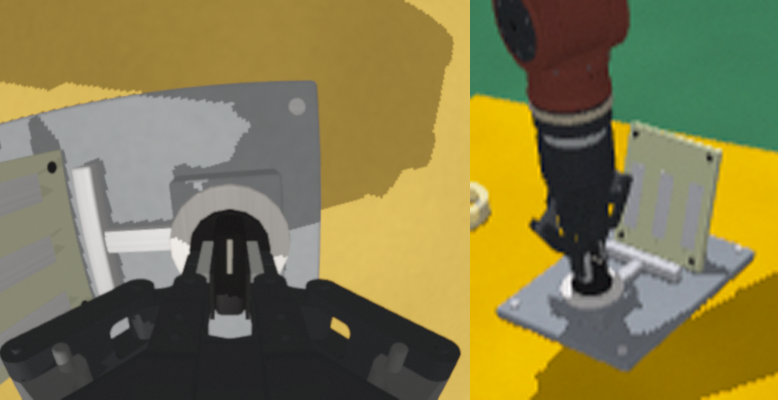

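The fingers hold the wing at (230,260), now lying across the stand. The plate still leans on the rest (crop corners (632,125) and (718,155)), with the toe bar clear of it.

```bash
python3 -c "
from plant import robot
print(robot.job_done())"
```

```text
the job is handed in; nothing more can be done
None
```

The plate leans flat on the rest and is released, the thumbscrew was seated and backed off a quarter turn and is still gripped, and the job was handed in at about 33 s; the plate sits about 2–3 mm off centre, and I didn't re-check the bystanders.

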